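# Push a specimen carrier home under the leaf spring of a clamping stage

### The job

Press the orange specimen carrier down hard with the fingertips on its ribbed tread, and while keeping it pressed slide it along the channel under the forked leaf spring until its nose is fully home against the blue end stop. Then let go, leaving it clamped there by the spring. Never lift the carrier or ram it into the spring, do not push on the spring with the fingers, and leave the prism, the jar and the black mould where they stand.

Things in the scene. Friction and masses are not known exactly. Their poses are not given: they have to be found in the camera images.
- stage: Fixed clamping stage (all sizes in mm), 240 long, 80 wide, 66 high. Origin on the bench surface; +x is the way the carrier slides in (roughly away from the robot), +z up. Two aluminium side rails 48 apart, tops 38 above the bench, form a channel; its floor is a sprung bed from x = -142 to +46, top 32 above the bench when unpressed. Blue posts at x = 66 to 80, y = +-31 carry the leaf spring.
- bed (a joint): How far the sprung bed (channel floor) is pressed down, m: 0 unpressed, 0.010 on its bottom stop. It stays level and pushes up with 8 N at 0, rising 0.8 N per mm to 16 N (its own weight of 1.5 N and the carrier's help to press it).
- leaf (a joint): Lift angle of the forked steel leaf spring, rad: 0 at rest, about 63 mm of tip travel per rad. Two tines 9 wide at y = +-16 slope down from the hinge (stage x = +73, 60 high) towards the loading end and end in rolled brass toes of 6 diameter. Pushing straight at the toes only locks them; a ramp running beneath lifts them. Tip load 3 N at rest plus 0.5 N per mm; over 23 N harms it.
- spring_toe (a point): Point in the stage midway between the two toes, at the height of their underside at rest: stage x = +10, y = 0, 43 above the bench. Does not move with the spring. Axes as the stage. Pass the nose ramp under the toes at no more than about 60 mm/s.
- stop_face (a point): Point on the face of the blue end stop, on the channel's centre line: stage x = +48, y = 0, 32 above the bench (the stop spans 12 to 50 above the bench). Axes as the stage.
- carrier: Loose orange specimen carrier, about 220 g, 94 long, 44 wide, resting on the bed; origin under its centre, x to its nose. Rear 40: low tread 14 high with black ribs, ending at a 12 high step face; front 54: block 26 high, grey disc in its top; nose ramp from 18 high at the tip to 26 high 11 behind it. Unpressed, the nose jams on the spring toes; pressed 7 to 10 mm down, the ramp slides under them and lifts them.
- tread (a point): Centre of the top of the carrier's ribbed tread, where to press: 14 above the carrier's underside, so 46 above the bench unpressed and 36 on the bottom stop. x axis points along the carrier to its nose, z up. The step face to push on is 20 ahead of this point, the nose 74 ahead. When home this point is at stage x = -26.
- prism_mid (a point): Centre of a loose upright grey mortar prism, 40 x 40 x 80 high, standing beside the stage. Leave alone.
- jar_mid (a point): Centre of a loose clear jar with a black cap, 52 diameter, 70 high, standing beside the stage. Leave alone.
- mould_mid (a point): Centre of a loose open black mould box, 160 x 80 x 45 high, on the bench beyond the stage's stop end. Leave alone.
Things that resemble listed ones, but are neither listed nor needed, are in the scene too. Several things have the shape of the carrier; the one meant has the colours described above.

How it is judged:
On the way, in this order (a step that is already met when the one before it is completed fails the run):
1. the carrier is pressed down on the sprung bed by the fingers, its nose still short of home (value of joint bed above 0.005 m and contact force between the fingers and carrier above 3 N and x of tread in the frame of stage below -0.045 m), for 0.1 s.
2. the carrier, pressed by the fingers, has its nose well under the leaf spring (value of joint leaf above 0.04 rad and contact force between the fingers and carrier above 1 N and x of tread in the frame of stage above -0.04 m), for 0.05 s.
At the end, for the whole second after the job is handed in: The carrier lies level in the channel with its nose within 4 mm of the end stop, at rest, and the lifted leaf spring bears on it and holds it down on the partly pressed bed (x of tread in the frame of stage above -0.03 m and value of joint leaf above 0.08 rad and value of joint bed above 0.002 m and angle between the x axis of tread and the x axis of stage, either way round below 0.06 rad and angle between tread's own z axis and vertical below 0.08 rad and velocity of joint bed below 0.005 m/s); the robot touches nothing.
It fails at once if the carrier is lifted off the bed or tipped (z of tread in the frame of stage above 0.056 m or angle between tread's own z axis and vertical above 0.25 rad).
It fails at once if the carrier is rammed into the leaf spring (contact force between leaf and carrier above 23 N).
It fails at once if the fingers push on the leaf spring (contact force between the fingers and leaf above 2 N).
It fails at once if the prism, the jar or the mould is moved (distance of any of prism_mid, jar_mid, mould_mid from where it was at the start of the episode above 0.02 m).
It also fails if it takes over 35 s, if anything falls off the work surface, if the arm or the gripper's body presses on something with over 40 N, if the wrist force passes 120 N, or if a joint passes its speed limit or range.

### The arm

A 7-joint arm with a two-finger parallel gripper is mounted at the origin on the work surface. World frame = base frame: x ahead of the robot, y to its left, z up, the work surface at z = 0. Lengths are in m, angles in rad, forces in N, time in s.
With the tool pointing down it reaches from about 0.425 to 0.975 m from the base axis. Payload 16.7 kg.
Tool frame: the origin (TCP) lies on the mounting face of the last link; the fingertips stand 173 mm ahead of it and the grasp point (between the pads) lies 155 mm ahead of it; z points along the fingers, y is the direction in which the jaws open and shut (so a half turn about z gives the same grasp; the last joint's range is limited). The gripper opens to 85 mm and grips with 20 to 120 N. Pads are 22 mm wide; open, the fingers measure 114 mm over their backs; the gripper's body (76 mm by 85 mm) begins 54 mm behind the grasp point. The pads swing forward as they close: fully open they stand 13 mm farther back than shut.
Start: joints at [1.109, 0.426, 0.074, 1.606, -0.034, 1.111, -0.067], TCP at [0.208, -0.642, 0.405] pointing down, gripper open.
Joint ranges: [-2.85, 2.85], [-0.5, 2.14], [-1.23, 1.37], [0.21, 2.46], [-1.02, 4.16], [0.16, 2.05], [-2.73, 2.73]. Speed limits (rad/s): [1.89, 1.89, 2.39, 2.39, 3.01, 3.01, 3.01].

### API

Orientations are given as a unit quaternion [w, x, y, z].
In Python, from plant import status, capture, job gives the robot as it stands.
- The arm moves only by the shell command python3 -m jog 'ROWS' [FORCE]. ROWS is JSON, a list of rows, each a list of 7 numbers: the opening in per cent of the stroke, from 0 (shut) to 100 (fully open), then the shift along the world's x, y, z in units of 0.5 m (1.0 is 0.5 m), then the turn, a rotation vector about the world's x, y, z in units of pi/2 rad (1.0 is pi/2 rad). A call has 1 to 12 rows; each row is the pose to reach, as a shift and turn from the pose commanded when the call began; what a row does not reach only later rows make up. A row lasts 1/12 s, in which the tool goes at most 41.7 mm and 7.16 degrees, less where a joint would pass 70% of its speed; a pose out of reach is approached as far as the arm can. A call with a number of a shift or a turn outside -1 to 1 is refused whole. A call with a gripper value outside its range is refused whole. The fingers move at their own pace and stop on an object; FORCE is the grip in N (left out, the last holds). Time passes only in rows, so rows that repeat a pose let the fingers close. It gives the time, the measured TCP pose, the force and the opening at its end, in the units of the state.
- status.sense(): the state, without advancing time (a new reading comes with each control period).
- capture(name): name is "side" or "top" or "wrist"; returns a dict with "pixels" (384x512x3 uint8, red, green, blue), "z_map" (384x512 float32, m along the optical axis (not along the pixel's ray), 0 where there is no reading), "intrinsics" (3x3 intrinsics, pixels), "k1" (the pictures are not rectified: a ray, as slopes to the right and down, at radius r is drawn at 1 + k1 r^2 times it, then the intrinsics apply), "origin" and "orientation" of the camera in the world; the wrist camera has in their place "tool_from_camera" (4x4, takes a point from camera to tool coordinates, whose origin is the TCP and whose axes are the flange's). Camera axes: x right, y up, looking along -z (the intrinsics and any distortion apply to the point x, -y, -z); pixel columns grow to the right and rows downward; lengths in m; the calibration is good to about 2 mm. A picture is of the moment at which its call begins: read the wrist's pose just before it.
- job.job_done(): hands the job in, once; it reports no verdict.
The state is a dict: "clock": time; "joint_positions": joint angles; "dq": joint speeds; "joint_efforts": joint torques, N m; "tool_pos": TCP position; "orientation": TCP orientation; "ft_force": force on the tool from outside, world axes, zero at the start; "wrist_torque": the same for the moment, N m; "opening": finger opening in m.
Only numpy, scipy, OpenCV 4.12 (cv2) and the standard library are available. Lean on these libraries where they do the work, as an engineer would, in place of code of your own. Each camera call takes 0.05 s, during which the arm holds its last target.

## Working session

There is one attempt and no reset: what is moved stays moved. The work goes in short steps, Python scripts to look and compute and a shell command to move; the robot and the scene stay as the last step left them, time stands still between calls to the robot, and variables do not carry over. Pictures are saved under pics/ and viewed, and the job is handed in when it is done.

```bash
ls; mkdir -p pics; python3 - <<'E'
from plant import status,capture
import cv2,numpy as np
print(status.sense())
for n in ["side","top","wrist"]:
    c=capture(n); cv2.imwrite(f"pics/{n}0.png",c["pixels"][:,:,::-1]); np.savez(f"pics/{n}0.npz",**c)
    print(n,{k:v for k,v in c.items() if k not in("pixels","z_map")})
E
```

```text
pics
{'clock': 0.0, 'joint_positions': array([ 1.10850541,  0.42671919,  0.07379845,  1.60664609, -0.0341065 ,
        1.11073821, -0.06711785]), 'dq': array([ 5.30309535e-05,  9.13854650e-04, -4.38372248e-04,  1.56388558e-03,
        1.07517585e-03, -1.07284791e-03,  9.43430586e-04]), 'joint_efforts': array([-1.37086474e-03, -9.49817419e+01,  3.76056477e+00, -4.63506138e+01,
        1.90736720e-02,  1.00936877e-02, -1.41456458e-04]), 'tool_pos': array([ 0.20766428, -0.64205961,  0.40400017]), 'orientation': array([-6.13110189e-04,  9.87795399e-01,  1.55755761e-01, -1.29643026e-04]), 'ft_force': array([ 0.09845325,  0.19603035, -0.5723912 ]), 'wrist_torque': array([-0.00627792, -0.03327379,  0.01165092]), 'opening': 0.08548593538945251}
side {'intrinsics': array([[482.12576141,   0.        , 251.27179886],
       [  0.        , 482.12576141, 188.63009904],
       [  0.        ,   0.        ,   1.        ]]), 'k1': -0.059441033804150036, 'origin': array([0.46170054, 0.65720402, 0.65611775]), 'orientation': array([-0.07388692, -0.04057741,  0.40486489,  0.91048263])}
top {'intrinsics':
[... 180 characters left out ...]
26, 'origin': array([0.39866536, 0.04344637, 0.95200859]), 'orientation': array([-0.69681814, -0.05844299,  0.07436497,  0.71098435])}
wrist {'intrinsics': array([[309.19672686,   0.        , 250.06402054],
       [  0.        , 309.19672686, 195.69620574],
       [  0.        ,   0.        ,   1.        ]]), 'k1': -0.07990366391029903, 'tool_from_camera': array([[-4.02293688e-04,  9.54386229e-01,  2.98574553e-01,
         7.74424367e-02],
       [ 9.99999910e-01,  3.44261416e-04,  2.46957743e-04,
        -6.44803802e-04],
       [ 1.32905371e-04,  2.98574626e-01, -9.54386282e-01,
         3.20410253e-02],
       [ 0.00000000e+00,  0.00000000e+00,  0.00000000e+00,
         1.00000000e+00]])}
```

View pics/top0.png

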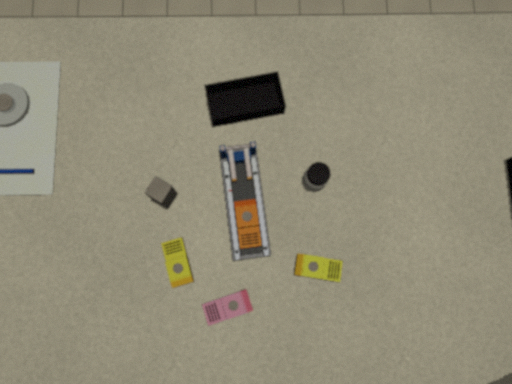

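View pics/side0.png

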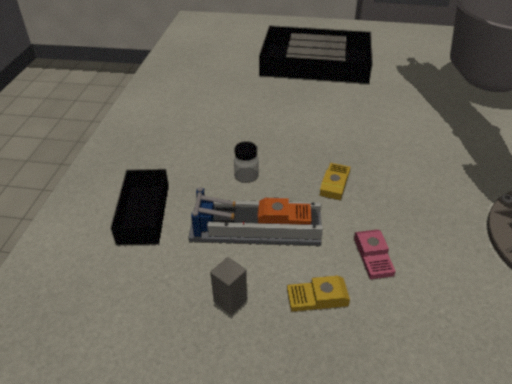

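View pics/wrist0.png

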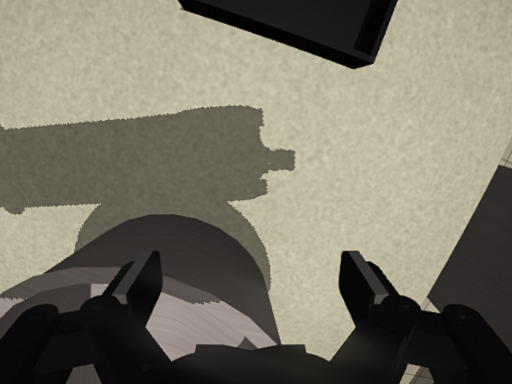

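The top view shows the stage from about (251,257) at the loading end to (238,148) at the stop end. Four things have the carrier's shape: orange in the channel (247,225), yellow at (177,263), yellow at (319,267) and pink at (228,307). The orange one in the channel, with black ribs and a grey disc, fits the description. I'll confirm it in an enlarged crop.

```bash
cat > h.py <<'E'
import numpy as np,cv2
from scipy.spatial.transform import Rotation as R
def load(n):
    return dict(np.load(f"pics/{n}.npz"))
def q2R(q): return R.from_quat(np.r_[q[1:],q[0]]).as_matrix()
def pose(c,tp=None,tq=None):
    if "origin" in c: return q2R(c["orientation"]),c["origin"]
    T=c["tool_from_camera"];Rt=q2R(tq); return Rt@T[:3,:3],Rt@T[:3,3]+tp
def ray(c,uv):
    uv=np.atleast_2d(uv).astype(float);k=float(c["k1"])
    p=cv2.undistortPoints(uv[:,None],c["intrinsics"],np.array([k,0,0,0.]))[:,0]
    return np.c_[p[:,0],-p[:,1],-np.ones(len(p))]
def atz(c,uv,z,**k):
    M,o=pose(c,**k);d=ray(c,uv)@M.T
    return o+d*((z-o[2])/d[:,2])[:,None]
def cloud(c,**k):
    v,u=np.mgrid[0:384,0:512];uv=np.c_[u.ravel(),v.ravel()]
    M,o=pose(c,**k);return ((ray(c,uv)*c["z_map"].ravel()[:,None])@M.T+o).reshape(384,512,3)
def proj(c,P,**k):
    M,o=pose(c,**k);q=(np.atleast_2d(P)-o)@M
    s=np.c_[q[:,0]/-q[:,2],-q[:,1]/-q[:,2]];r2=(s**2).sum(1,keepdims=True)
    s=s*(1+float(c["k1"])*r2);K=c["intrinsics"];return s*[K[0,0],K[1,1]]+K[:2,2]
E
python3 - <<'E'
from h import *
for n,(x0,y0,x1,y1) in {"top0":(200,130,300,270),"side0":(180,180,340,250)}.items():
    c=load(n);s=4 if n=="top0" else 5
    im=c["pixels"][y0:y1,x0:x1,::-1]
    cv2.imwrite(f"pics/{n}_crop.png",cv2.resize(im,None,fx=s,fy=s,interpolation=cv2.INTER_CUBIC))
    P=cloud(c)
c=load("top0");P=cloud(c)
for r in range(140,265,6): print(r,[ "%.3f"%P[r,u,2] for u in range(216,274,4)])
E
```

```text
140 ['-0.000', '0.002', '0.003', '0.000', '0.003', '0.002', '-0.001', '0.002', '-0.000', '-0.000', '0.002', '-0.001', '-0.001', '-0.001', '0.001']
146 ['-0.000', '0.064', '0.066', '0.002', '0.063', '0.065', '0.066', '0.064', '0.062', '0.070', '0.002', '0.001', '0.000', '0.001', '0.001']
152 ['0.000', '0.064', '0.060', '0.062', '0.052', '0.051', '0.052', '0.060', '0.051', '0.037', '0.012', '-0.001', '-0.002', '0.002', '0.002']
158 ['0.003', '0.012', '0.016', '0.048', '0.060', '0.050', '0.053', '0.049', '0.055', '0.039', '0.011', '0.000', '0.001', '0.004', '-0.002']
164 ['-0.001', '0.012', '0.038', '0.030', '0.054', '0.032', '0.035', '0.034', '0.052', '0.040', '0.011', '0.001', '0.001', '0.001', '0.004']
170 ['0.001', '0.000', '0.037', '0.038', '0.052', '0.033', '0.029', '0.030', '0.051', '0.040', '0.040', '0.001', '0.001', '-0.001', '-0.003']
176 ['0.000', '0.001', '0.038', '0.042', '0.049', '0.034', '0.029', '0.034', '0.046', '0.024', '0.039', '-0.001', '0.000', '0.002', '0.003']
182 ['0.001', '0.000', '0.014', '0.039', '0.032', '0.952', '0.033', '0.031', '0.032', '0.032', '0.040', '
[... 1185 characters left out ...]
003', '0.003', '0.001', '-0.000', '0.038', '0.037', '0.048', '0.050', '0.046', '0.047', '0.047', '0.013', '0.040', '-0.003', '0.000']
242 ['0.001', '0.002', '0.002', '0.002', '0.012', '0.039', '0.048', '0.046', '0.049', '0.046', '0.047', '0.047', '0.041', '0.014', '0.003']
248 ['0.003', '0.003', '0.001', '0.002', '0.012', '0.034', '0.047', '0.038', '0.034', '0.032', '0.031', '0.032', '0.037', '0.012', '0.001']
254 ['0.002', '-0.002', '-0.002', '-0.001', '0.013', '0.039', '0.031', '0.031', '0.032', '0.010', '0.012', '0.013', '0.039', '0.040', '-0.001']
260 ['0.001', '0.000', '0.003', '-0.003', '0.011', '0.020', '0.003', '0.000', '-0.001', '0.000', '-0.001', '0.001', '0.001', '0.003', '0.001']
```

View pics/top0_crop.png

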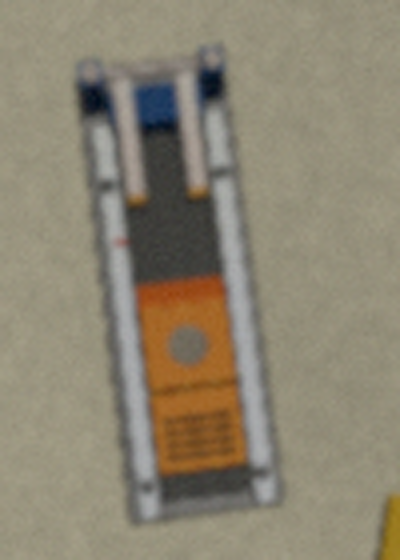

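View pics/side0_crop.png

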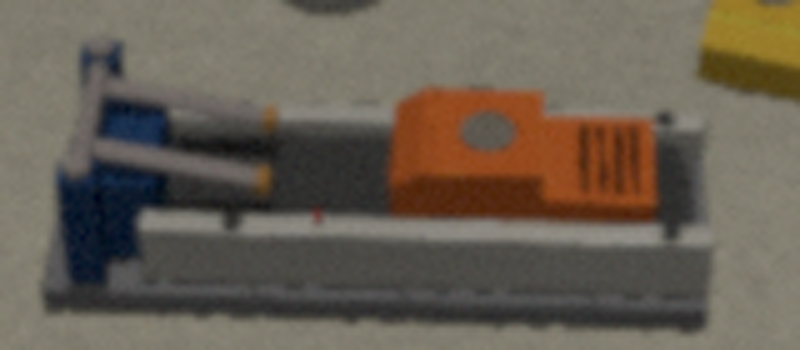

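The crops confirm it: orange carrier with black ribs and grey disc, nose towards the brass toes at top-view pixels (234,180) and (249.5,178). Next I'll fit the stage and carrier poses.

```bash
python3 - <<'E'
from h import *
c=load("top0");s=load("side0")
def C(x,y): return (200+(x+.5)/4-.5,130+(y+.5)/4-.5)
def S(x,y): return (180+(x+.5)/5-.5,180+(y+.5)/5-.5)
toes=atz(c,[C(138,201),C(199,191)],.046); print("toes top",toes)
st=atz(s,[S(271,118),S(264,180)],.046); print("toes side",st)
P=cloud(c);px=c["pixels"].astype(int)
# rails: bright, z~.038
roi=np.zeros((384,512),bool);roi[135:265,205:285]=1
m=roi&(abs(P[...,2]-.038)<.006)&(px.min(2)>125)
Q=P[m][:,:2]
Q2=atz(c,np.argwhere(m)[:,::-1],.038)[:,:2]
from scipy.optimize import minimize,least_squares
tm=toes[:,:2].mean(0)
# yaw + lateral: minimise dist to two lines +-h
def f(p):
    x=np.array([np.cos(p[0]),np.sin(p[0])]);y=np.array([-x[1],x[0]])
    d=(Q2-tm)@y-p[1]; return abs(d)-p[2]
r=least_squares(f,[0.1,0,.03],loss="soft_l1",f_scale=.003);print("yaw,lat,half",r.x,len(Q2))
yaw=r.x[0];X=np.array([np.cos(yaw),np.sin(yaw)]);Y=np.array([-X[1],X[0]])
print("along rail range",np.percentile((Q2-tm)@X,[0,1,99,100]))
# carrier orange pts
hsv=cv2.cvtColor(c["pixels"],cv2.COLOR_RGB2HSV)
print("hsv",hsv[218,247],hsv[203,245])
o=roi&(hsv[...,0]<16)&(hsv[...,1]>150)&(hsv[...,2]>80)
blk=o&(P[...,2]>.053)&(P[...,2]<.066);tr=o&(P[...,2]>.041)&(P[...,2]<.052)
for n,mm,z in(("block",blk,.058),("tread",tr,.046)):
    q=atz(c,np.argwhere(mm)[:,::-1],z)[:,:2]-tm
    a=q@X;b=q@Y-r.x[1];print(n,"along",np.percentile(a,[1,5,50,95,99]),"lat",np.percentile(b,[2,50,98]))
# points picked: step line, rear edge
for n,p,z in(("rear",C(203,472),.046),("rearside",S(656,165),.046),):
    q=atz(c if n=="rear" else s,[p],z)[0]; print(n,(q[:2]-tm)@X,(q[:2]-tm)@Y)
print("stage origin",tm-X*.010+Y*r.x[1],"toemid",tm)
for n,uv in(("prism",[(160,185)]),("jar",[(318,170)])):print(n,atz(c,uv,.08))
E
```

```text
toes top [[0.60329209 0.06476995 0.046     ]
 [0.60796775 0.03367379 0.046     ]]
toes side [[0.60863632 0.03439901 0.046     ]
 [0.60490304 0.06618223 0.046     ]]
yaw,lat,half [0.11157316 0.00101868 0.02908203] 798
along rail range [-0.15922664 -0.15727463  0.04015061  0.04252915]
hsv [ 19  43 112] [ 11 203 156]
block along [-0.09961259 -0.09547188 -0.06833125 -0.05142749 -0.04896923] lat [-0.02057646 -0.00126016  0.02004043]
tread along [-0.13921891 -0.13730741 -0.11757972 -0.04722042 -0.04502004] lat [-0.02024607  0.0002551   0.01966659]
rear -0.1409515779995271 0.0009297822306997399
rearside -0.13853090791836553 0.0034593741445458097
stage origin [0.59557868 0.0491208 ] toemid [0.60562992 0.04922187]
prism [[0.58789552 0.2080935  0.08      ]]
jar [[ 0.61267258 -0.10154614  0.08      ]]
```

```bash
python3 -m jog '[[0,0.4,0.7,0,0,0,-0.128],[0,0.4,0.7,0,0,0,-0.128],[0,0.4,0.7,0,0,0,-0.128],[0,0.4,0.7,0,0,0,-0.128],[0,0.4,0.7,0,0,0,-0.128],[0,0.4,0.7,0,0,0,-0.128],[0,0.4,0.7,0,0,0,-0.128],[0,0.4,0.7,0,0,0,-0.128],[0,0.4,0.7,0,0,0,-0.128],[0,0.4,0.7,0,0,0,-0.128],[0,0.4,0.7,0,0,0,-0.128],[0,0.4,0.7,0,0,0,-0.128]]' 40
```

```text
clock: 1.15
tool_pos: [0.4084, -0.2908, 0.4047]
orientation: [-0.0, 0.998, 0.057, 0.0]
ft_force: [-0.7, -0.5, 0.5]
opening: -0.0002
```

```bash
python3 -m jog '[[0,0.168,0.657,0,0,0,0],[0,0.168,0.657,0,0,0,0],[0,0.168,0.657,0,0,0,0],[0,0.168,0.657,0,0,0,0],[0,0.168,0.657,0,0,0,0],[0,0.168,0.657,0,0,0,0],[0,0.168,0.657,0,0,0,0],[0,0.168,0.657,0,0,0,0],[0,0.168,0.657,-0.2,0,0,0],[0,0.168,0.657,-0.2,0,0,0],[0,0.168,0.657,-0.2,0,0,0],[0,0.168,0.657,-0.2,0,0,0]]'
python3 - <<'E'
from plant import status,capture
from h import *
st=status.sense();print(st["tool_pos"],st["orientation"],st["ft_force"])
for n in ["side","wrist"]:
    c=capture(n);np.savez(f"pics/{n}1.npz",tp=st["tool_pos"],tq=st["orientation"],**c)
    im=c["pixels"][:,:,::-1]
    if n=="side": im=cv2.resize(im[130:260,170:350],None,fx=4,fy=4,interpolation=cv2.INTER_CUBIC)
    cv2.imwrite(f"pics/{n}1.png",im)
E
```

```text
clock: 2.15
tool_pos: [0.4905, 0.0352, 0.3009]
orientation: [0.0, 0.998, 0.056, -0.003]
ft_force: [-0.3, 0.6, 0.1]
opening: -0.0
[0.49054025 0.03524491 0.30090361] [ 8.65703330e-05  9.98453361e-01  5.55006327e-02 -3.24931646e-03] [-0.3475713   0.56329357  0.14034362]
```

View pics/wrist1.png

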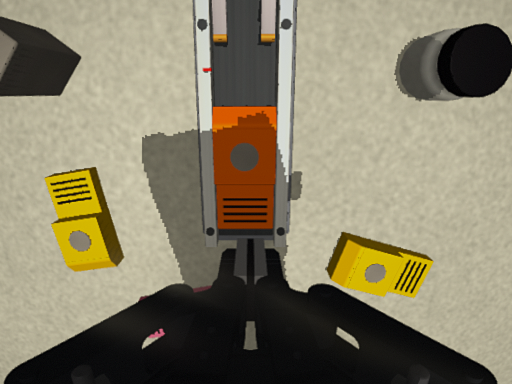

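View pics/side1.png

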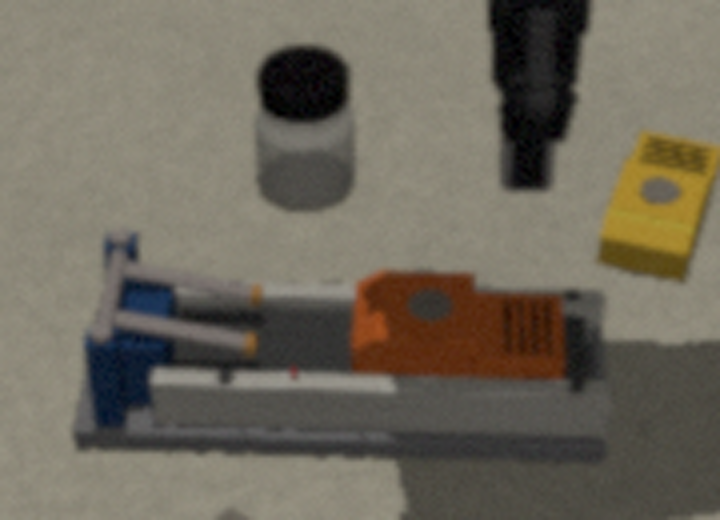

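The wrist view shows the tread with its rear edge near (245,229), the step line near (245,184), the nose near (244,107), and the toes at (220,38) and (267,38). I'll measure from these.

```bash
python3 - <<'E'
from h import *
c=load("wrist1");k=dict(tp=c["tp"],tq=c["tq"])
cv2.imwrite("pics/w1c.png",cv2.resize(c["pixels"][20:250,180:310,::-1],None,fx=2.6*1,fy=2.6,interpolation=cv2.INTER_CUBIC))
def S(n,uv,z):
    p=atz(c,uv,z,**k);print(n,p[:,:2].round(4).tolist());return p
a=S("toes",[(220,38),(267,38)],.045)
b=S("rear",[(217,229),(275,229)],.046)
d=S("steptop",[(214,184),(275,184)],.058)
e=S("nose",[(213,107),(275,107)],.050)
# rail inner edge top
l=S("railL inner",[(211,60),(214,225)],.038); r=S("railR inner",[(280,60),(277,225)],.038)
l2=S("railL outer",[(194,20),(205,240)],.038); r2=S("railR outer",[(297,20),(287,240)],.038)
for q in(l,r,l2,r2):
    v=q[0]-q[1];print(np.arctan2(v[1],v[0]))
# tip of tool
Rm=q2R(c["tq"]);print("tip",c["tp"]+Rm[:,2]*.173)
print("proj tip",proj(c,[c["tp"]+Rm[:,2]*.173],**k))
E
```

```text
toes [[0.6032, 0.0689], [0.6066, 0.0378]]
rear [[0.4662, 0.0596], [0.4713, 0.0144]]
steptop [[0.5059, 0.0636], [0.5107, 0.0207]]
nose [[0.5581, 0.0692], [0.5628, 0.0271]]
railL inner [[0.5894, 0.0746], [0.4658, 0.0628]]
railR inner [[0.5946, 0.0268], [0.4715, 0.0122]]
railL outer [[0.6141, 0.0883], [0.4516, 0.0692]]
railR outer [[0.6217, 0.0187], [0.4591, 0.0022]]
0.09500837781413907
0.1180808303562946
0.11680459450671017
0.10156343150651267
tip [0.48941938 0.0351526  0.12790727]
proj tip [[251.83198136 257.63633538]]
```

View pics/w1c.png

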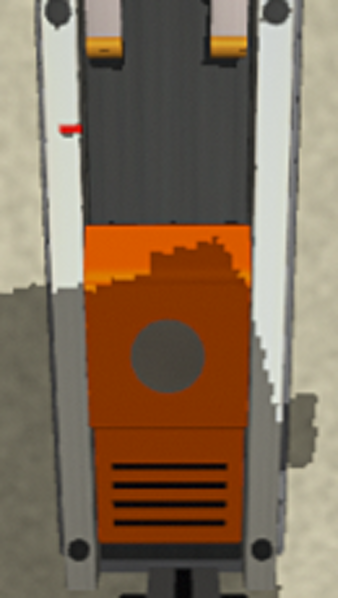

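```bash
python3 - <<'E'
from plant import status,capture
from h import *
st=status.sense();c=capture("wrist");c.update(tp=st["tool_pos"],tq=st["orientation"]);np.savez("pics/wrist2.npz",**c)
print(st["tool_pos"],st["orientation"],st["dq"].round(4).tolist(),st["clock"])
cv2.imwrite("pics/w2c.png",cv2.resize(c["pixels"][20:250,180:310,::-1],None,fx=2.6,fy=2.6,interpolation=cv2.INTER_CUBIC))
E
```

```text
[0.49199813 0.03540827 0.30487997] [ 1.49118272e-05  9.98475358e-01  5.51969699e-02 -5.04672342e-04] [0.0051, -0.036, -0.0079, -0.0232, -0.0022, 0.0049, 0.0008] 2.25
```

View pics/w2c.png

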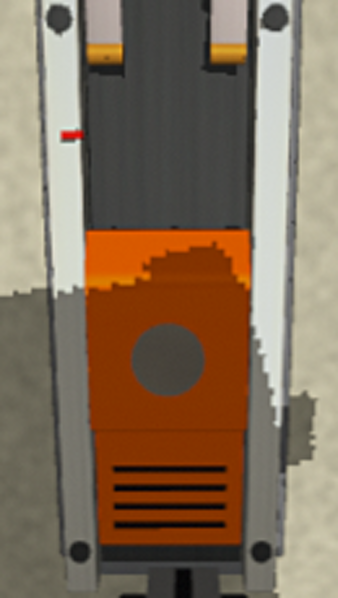

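```bash
python3 - <<'E'
from h import *
c=load("wrist2");k=dict(tp=c["tp"],tq=c["tq"])
def S(n,uv,z):
    uv=np.array([(180+x/2.6-.3,20+y/2.6-.3) for x,y in uv])
    p=atz(c,uv,z,**k);print(n,p[:,:2].round(4).tolist(),p[:,:2].mean(0).round(4));return p
S("toes",[(105,54),(228,54)],.045)
S("rear",[(98,543),(243,543)],.046)
S("step",[(91,429),(247,429)],.058)
S("nose",[(86,230),(250,230)],.050)
S("inner rails front",[(82,150),(254,150)],.038);S("inner rails back",[(96,530),(247,530)],.038)
Rm=q2R(c["tq"]);print("tip",c["tp"]+Rm[:,2]*.173)
E
```

```text
toes [[0.6053, 0.0694], [0.6088, 0.0374]] [0.607  0.0534]
rear [[0.4678, 0.0599], [0.4727, 0.0157]] [0.4702 0.0378]
step [[0.5071, 0.0637], [0.5119, 0.0207]] [0.5095 0.0422]
nose [[0.56, 0.0701], [0.5648, 0.0263]] [0.5624 0.0482]
inner rails front [[0.581, 0.0743], [0.5861, 0.027]] [0.5836 0.0506]
inner rails back [[0.4686, 0.0614], [0.4739, 0.014]] [0.4712 0.0377]
tip [0.49182406 0.03539348 0.13188006]
```

```bash
python3 -m jog '[[0,0.003,0.005,-0.05,0,0,0],[0,0.003,0.005,-0.1,0,0,0],[0,0.003,0.005,-0.14,0,0,0],[0,0.003,0.005,-0.155,0,0,0],[0,0.003,0.005,-0.16,0,0,0],[0,0.003,0.005,-0.16,0,0,0],[0,0.003,0.005,-0.16,0,0,0]]'
python3 - <<'E'
from plant import status,capture
from h import *
st=status.sense();print(st["tool_pos"],st["ft_force"],(st["tool_pos"]+q2R(st["orientation"])[:,2]*.173))
for n in ["side"]:
    c=capture(n)
    cv2.imwrite(f"pics/{n}3.png",cv2.resize(c["pixels"][130:260,170:350,::-1],None,fx=4,fy=4,interpolation=cv2.INTER_CUBIC))
E
```

```text
clock: 2.88
tool_pos: [0.4939, 0.0387, 0.2262]
orientation: [0.0, 0.998, 0.056, 0.001]
ft_force: [-0.1, -0.1, 0.4]
opening: -0.0001
[0.49386227 0.03869485 0.22617686] [-0.13764245 -0.06966318  0.43980547] [0.49422484 0.03871443 0.05317724]
```

View pics/side3.png

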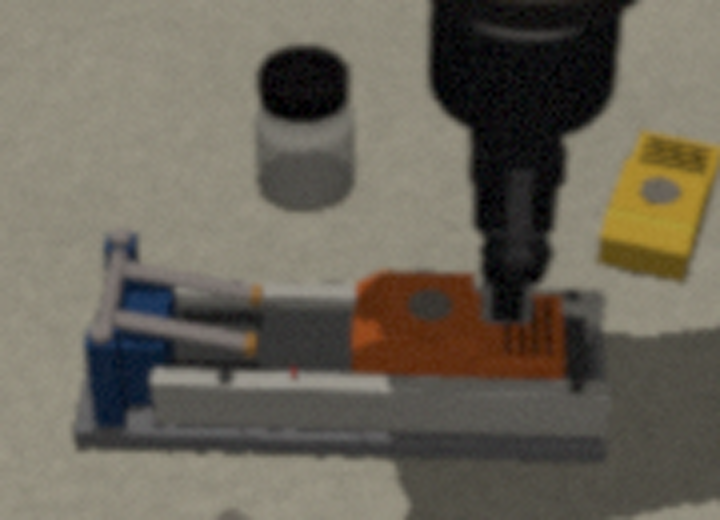

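The side view shows the fingertips just above the ribs, right behind the step. I'll press now.

```bash
python3 -m jog '[[0,0,0,-0.006,0,0,0],[0,0,0,-0.012,0,0,0],[0,0,0,-0.018,0,0,0],[0,0,0,-0.024,0,0,0],[0,0,0,-0.03,0,0,0],[0,0,0,-0.03,0,0,0],[0,0,0,-0.03,0,0,0]]'
```

```text
clock: 3.52
tool_pos: [0.4936, 0.0387, 0.21]
orientation: [0.0, 0.998, 0.056, 0.001]
ft_force: [-0.9, -1.0, 11.3]
opening: -0.0003
```

```bash
python3 -m jog '[[0,0.006,0.0007,-0.001,0,0,0],[0,0.012,0.0014,-0.001,0,0,0],[0,0.018,0.002,-0.001,0,0,0],[0,0.024,0.0027,-0.001,0,0,0],[0,0.03,0.0034,-0.001,0,0,0],[0,0.036,0.0041,-0.001,0,0,0],[0,0.042,0.0047,-0.001,0,0,0],[0,0.048,0.0054,-0.001,0,0,0],[0,0.054,0.0061,-0.001,0,0,0],[0,0.06,0.0068,-0.001,0,0,0],[0,0.06,0.0068,-0.001,0,0,0],[0,0.06,0.0068,-0.001,0,0,0]]'
python3 - <<'E'
from plant import status,capture
from h import *
st=status.sense();print(st["tool_pos"],st["ft_force"],(st["tool_pos"]+q2R(st["orientation"])[:,2]*.173))
for n in ["side"]:
    c=capture(n)
    cv2.imwrite(f"pics/{n}4.png",cv2.resize(c["pixels"][130:260,170:350,::-1],None,fx=4,fy=4,interpolation=cv2.INTER_CUBIC))
c=capture("wrist");cv2.imwrite("pics/wrist4.png",c["pixels"][:,:,::-1])
E
```

```text
clock: 4.52
tool_pos: [0.5236, 0.0423, 0.2096]
orientation: [0.0, 0.998, 0.056, 0.0]
ft_force: [-0.9, -0.1, 11.6]
opening: 0.0001
[0.52359931 0.04228802 0.209596  ] [-0.94098497 -0.12818721 11.64441776] [0.52376059 0.04229598 0.03659608]
```

View pics/side4.png

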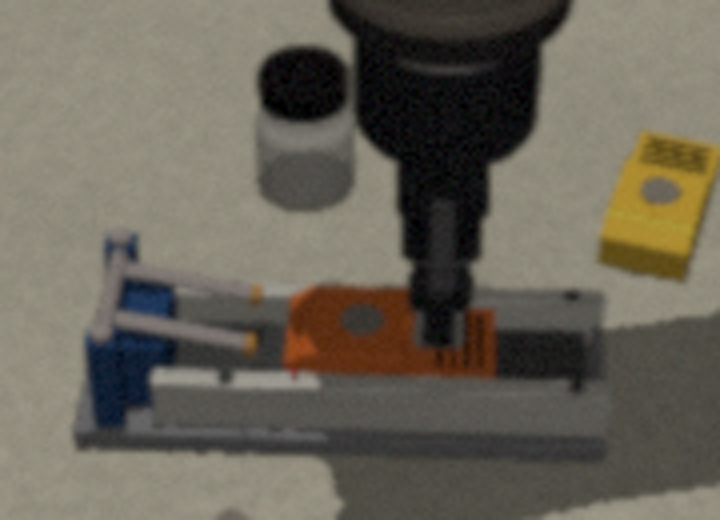

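View pics/wrist4.png

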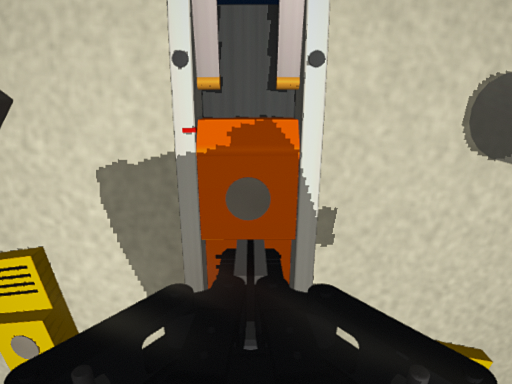

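The carrier came along pressed. The nose (row 118) is still short of the toes (row 84), and the channel is straight. I'll continue under the spring at about 33 mm/s.

```bash
python3 -m jog '[[0,0.006,0.0007,0,0,0,0],[0,0.012,0.0014,0,0,0,0],[0,0.018,0.002,0,0,0,0],[0,0.023,0.0026,0,0,0,0],[0,0.028,0.0032,0,0,0,0],[0,0.033,0.0037,0,0,0,0],[0,0.038,0.0043,0,0,0,0],[0,0.043,0.0049,0,0,0,0],[0,0.048,0.0054,0,0,0,0],[0,0.053,0.006,0,0,0,0],[0,0.058,0.0065,0,0,0,0],[0,0.058,0.0065,0,0,0,0]]'
python3 - <<'E'
from plant import status,capture
from h import *
st=status.sense();print(st["tool_pos"],st["ft_force"],(st["tool_pos"]+q2R(st["orientation"])[:,2]*.173))
for n in ["side"]:
    c=capture(n)
    cv2.imwrite(f"pics/{n}5.png",cv2.resize(c["pixels"][130:260,170:350,::-1],None,fx=4,fy=4,interpolation=cv2.INTER_CUBIC))
c=capture("wrist");cv2.imwrite("pics/wrist5.png",c["pixels"][:,:,::-1])
E
```

```text
clock: 5.62
tool_pos: [0.5514, 0.0454, 0.2094]
orientation: [0.0, 0.998, 0.056, -0.001]
ft_force: [-12.3, -2.1, 20.6]
opening: 0.0003
[0.55135627 0.0453815  0.2093823 ] [-12.2536411   -2.11945062  20.61515065] [0.5508805  0.04520343 0.03638304]
```

View pics/side5.png

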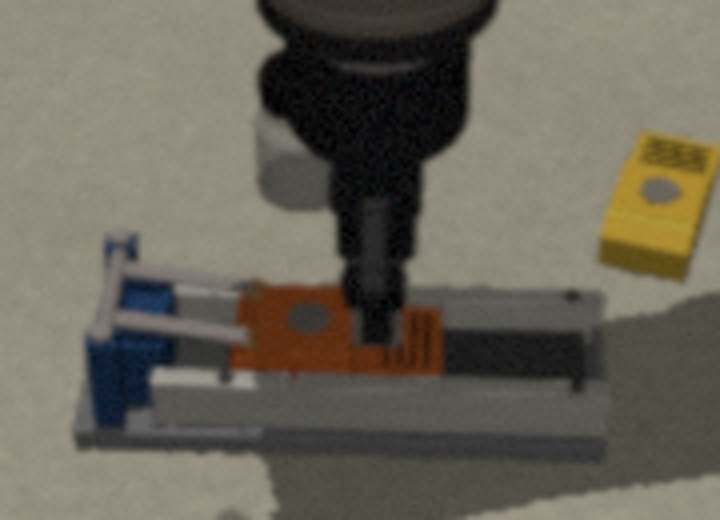

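View pics/wrist5.png

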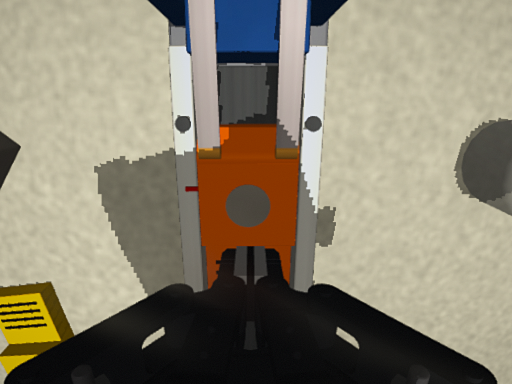

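The toes (208,153) are now on the nose ramp, near its crest. The 12 N push is the ramp and friction resistance. I'll continue more slowly.

```bash
python3 -m jog '[[0,0.002,0.0002,0,0,0,0],[0,0.005,0.0006,0,0,0,0],[0,0.008,0.0009,0,0,0,0],[0,0.011,0.0012,0,0,0,0],[0,0.015,0.0017,0,0,0,0],[0,0.019,0.0021,0,0,0,0],[0,0.023,0.0026,0,0,0,0],[0,0.027,0.003,0,0,0,0],[0,0.031,0.0035,0,0,0,0],[0,0.035,0.0039,0,0,0,0],[0,0.035,0.0039,0,0,0,0]]'
python3 - <<'E'
from plant import status,capture
from h import *
st=status.sense();print(st["tool_pos"],st["ft_force"],(st["tool_pos"]+q2R(st["orientation"])[:,2]*.173))
for n in ["side"]:
    c=capture(n)
    cv2.imwrite(f"pics/{n}6.png",cv2.resize(c["pixels"][130:260,170:350,::-1],None,fx=4,fy=4,interpolation=cv2.INTER_CUBIC))
c=capture("wrist");cv2.imwrite("pics/wrist6.png",c["pixels"][:,:,::-1])
E
```

```text
clock: 6.63
tool_pos: [0.5695, 0.0474, 0.2094]
orientation: [0.0, 0.998, 0.056, -0.0]
ft_force: [-5.6, -0.5, 13.9]
opening: -0.0002
[0.56949867 0.04738536 0.20943049] [-5.62317256 -0.45142568 13.88662784] [0.56933807 0.04730917 0.03643058]
```

View pics/side6.png

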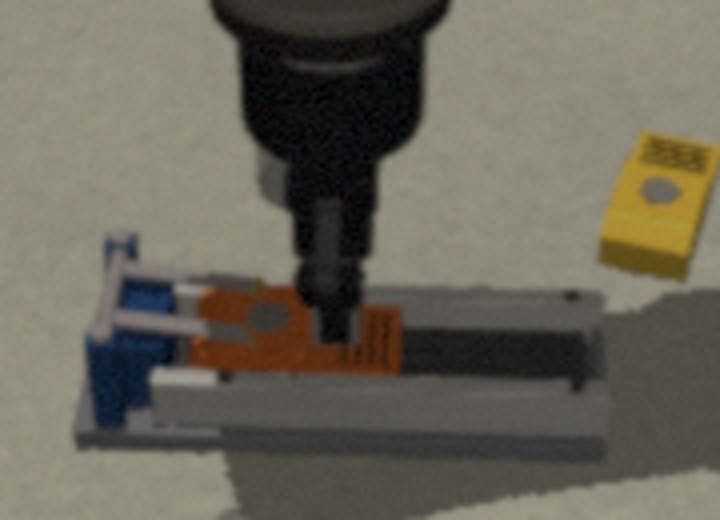

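View pics/wrist6.png

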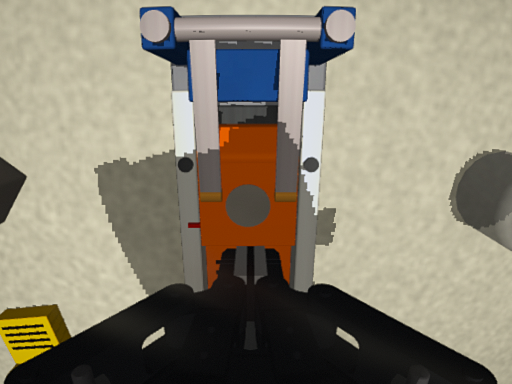

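Past the ramp; the toes ride on the block top (row 196), and the nose (row 125) is about 10 mm from the stop (row 101). I'll finish slowly, watching for the force rise at the stop.

```bash
python3 -m jog '[[0,0.003,0.0003,0,0,0,0],[0,0.006,0.0007,0,0,0,0],[0,0.009,0.001,0,0,0,0],[0,0.012,0.0014,0,0,0,0],[0,0.015,0.0017,0,0,0,0],[0,0.017,0.0019,0,0,0,0],[0,0.019,0.0021,0,0,0,0],[0,0.019,0.0021,0,0,0,0]]'
python3 - <<'E'
from plant import status,capture
from h import *
st=status.sense();print(st["ft_force"],(st["tool_pos"]+q2R(st["orientation"])[:,2]*.173))
c=capture("wrist");cv2.imwrite("pics/wrist7.png",c["pixels"][:,:,::-1])
E
```

```text
clock: 7.4
tool_pos: [0.5788, 0.0484, 0.2094]
orientation: [0.0, 0.998, 0.056, -0.001]
ft_force: [-7.2, -1.0, 13.8]
opening: -0.0001
[-7.23915242 -0.9882627  13.84936963] [0.57863163 0.04834278 0.03642777]
```

View pics/wrist7.png

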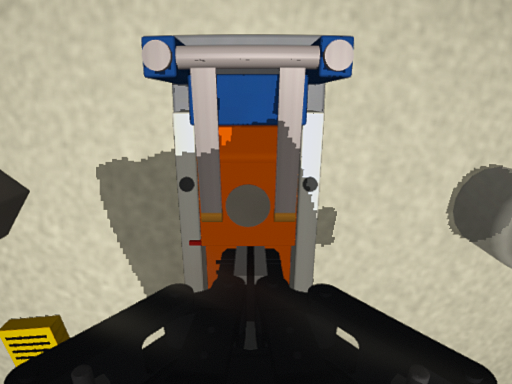

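```bash
python3 -m jog '[[0,0.001,0.0001,0,0,0,0],[0,0.002,0.0002,0,0,0,0],[0,0.003,0.0003,0,0,0,0],[0,0.004,0.0005,0,0,0,0],[0,0.004,0.0005,0,0,0,0]]'
```

```text
clock: 7.87
tool_pos: [0.5805, 0.0487, 0.2094]
orientation: [0.0, 0.998, 0.056, -0.001]
ft_force: [-9.9, -0.8, 17.1]
opening: -0.0003
```

```bash
python3 -m jog '[[0,0.001,0.0001,0,0,0,0],[0,0.002,0.0002,0,0,0,0],[0,0.003,0.0003,0,0,0,0],[0,0.003,0.0003,0,0,0,0]]'
```

```text
clock: 8.2
tool_pos: [0.581, 0.0487, 0.2093]
orientation: [0.001, 0.998, 0.056, -0.002]
ft_force: [-18.9, -1.7, 26.9]
opening: -0.0001
```

The push rose to 19 N and motion stalled, so the nose is home. Next I'll ease off the push, then lift slowly.

```bash
python3 -m jog '[[0,-0.001,-0.0001,0,0,0,0],[0,-0.002,-0.0002,0.002,0,0,0],[0,-0.002,-0.0002,0.004,0,0,0],[0,-0.002,-0.0002,0.006,0,0,0],[0,-0.002,-0.0002,0.008,0,0,0],[0,-0.002,-0.0002,0.01,0,0,0],[0,-0.002,-0.0002,0.012,0,0,0],[0,-0.002,-0.0002,0.012,0,0,0]]'
python3 - <<'E'
from plant import status,capture
from h import *
st=status.sense();print(st["ft_force"],(st["tool_pos"]+q2R(st["orientation"])[:,2]*.173))
c=capture("side")
cv2.imwrite("pics/side8.png",cv2.resize(c["pixels"][130:260,170:350,::-1],None,fx=4,fy=4,interpolation=cv2.INTER_CUBIC))
E
```

```text
clock: 8.87
tool_pos: [0.5807, 0.0486, 0.2145]
orientation: [0.0, 0.998, 0.056, -0.002]
ft_force: [-5.7, -0.3, 1.2]
opening: -0.0002
[-5.67235662 -0.28072562  1.22417555] [0.58014941 0.04850162 0.04152121]
```

View pics/side8.png

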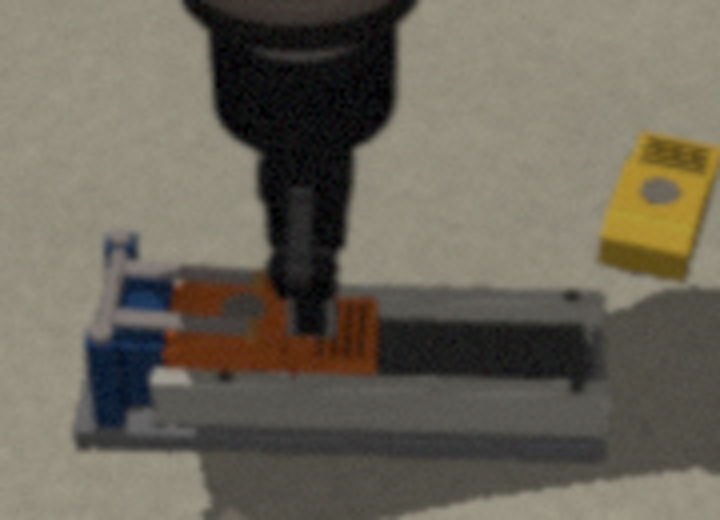

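Vertical load is nearly gone, with 5.7 N of push left on the step. I'll back off the step, then rise clear.

```bash
python3 -m jog '[[0,-0.001,-0.0001,0.001,0,0,0],[0,-0.002,-0.0002,0.002,0,0,0],[0,-0.004,-0.0004,0.003,0,0,0],[0,-0.006,-0.0006,0.005,0,0,0],[0,-0.008,-0.001,0.01,0,0,0],[0,-0.01,-0.001,0.03,0,0,0],[0,-0.03,-0.003,0.08,0,0,0],[0,-0.08,-0.01,0.15,0,0,0],[0,-0.1,-0.01,0.22,0,0,0],[0,-0.1,-0.01,0.22,0,0,0],[0,-0.1,-0.01,0.22,0,0,0]]'
python3 - <<'E'
from plant import status,capture
from h import *
st=status.sense();print(st["ft_force"],(st["tool_pos"]+q2R(st["orientation"])[:,2]*.173),st["clock"])
c=capture("side");np.savez("pics/side9.npz",**c)
cv2.imwrite("pics/side9.png",cv2.resize(c["pixels"][130:260,170:350,::-1],None,fx=4,fy=4,interpolation=cv2.INTER_CUBIC))
st=status.sense();c=capture("wrist");np.savez("pics/wrist9.npz",tp=st["tool_pos"],tq=st["orientation"],**c);cv2.imwrite("pics/wrist9.png",c["pixels"][:,:,::-1])
E
```

```text
clock: 9.83
tool_pos: [0.5318, 0.0438, 0.3283]
orientation: [0.0, 0.998, 0.056, 0.003]
ft_force: [0.0, 0.6, -0.7]
opening: -0.0003
[ 0.00686895  0.59434158 -0.65404148] [0.53268422 0.04378915 0.15535072] 9.8333
```

View pics/side9.png

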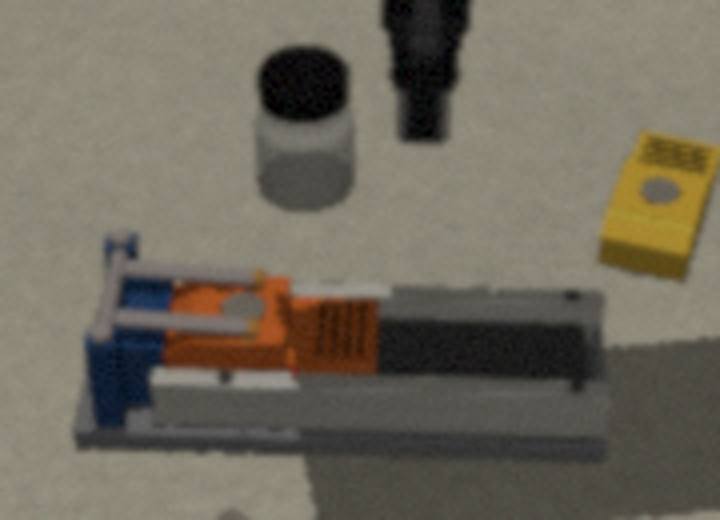

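View pics/wrist9.png

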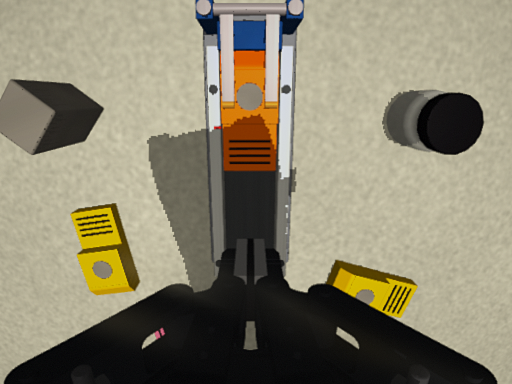

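```bash
python3 - <<'E'
from plant import status,capture
from h import *
st=status.sense();c=capture("wrist");k=dict(tp=st["tool_pos"],tq=st["orientation"])
cv2.imwrite("pics/w10c.png",cv2.resize(c["pixels"][0:200,190:310,::-1],None,fx=3,fy=3,interpolation=cv2.INTER_CUBIC))
t=capture("top");cv2.imwrite("pics/t10c.png",cv2.resize(t["pixels"][130:270,200:300,::-1],None,fx=4,fy=4,interpolation=cv2.INTER_CUBIC))
np.savez("pics/wrist10.npz",**c,**k);np.savez("pics/top10.npz",**t)
X=np.array([.9937,.1123])
# predicted pixels of home rear edge / step, using wrist toes estimate (.607,.0534)-> stage x 10
for n,s,z in(("rear home",-.046,.0415),("rear -4mm",-.050,.0415),("step home",-.006,.0535)):
    p=np.r_[np.array([.607,.0534])+X*(s-.010),z];print(n,proj(c,[p],**k)[0],"crop",(proj(c,[p],**k)[0]-[190,0])*3)
E
```

```text
rear home [249.56167744 171.35874031] crop [178.68503233 514.07622092]
rear -4mm [249.57068526 176.02318717] crop [178.71205577 528.0695615 ]
step home [249.43917778 123.59335281] crop [178.31753334 370.78005844]
```

View pics/w10c.png

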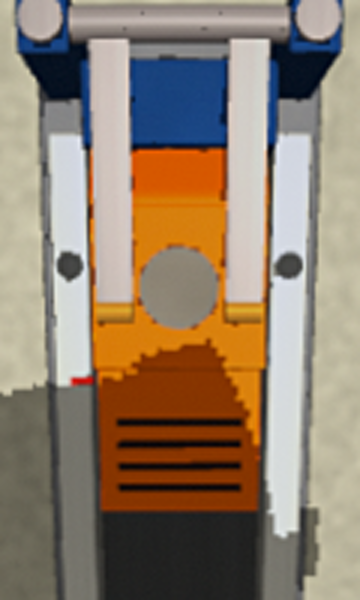

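View pics/t10c.png

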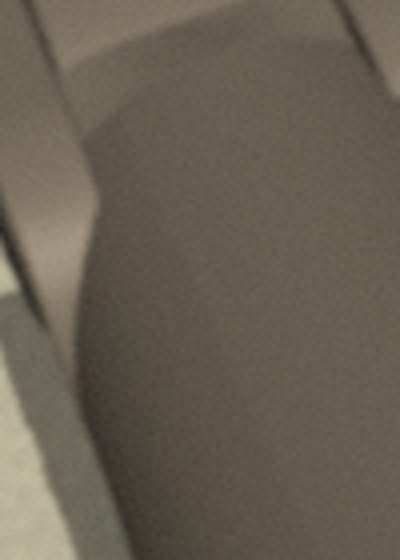

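The wrist crop shows the rear edge at row 511 and the step at row 370. The home prediction was 514 and 371, with 528 for a 4 mm gap. The nose meets the blue stop and both toes sit on the block. The top camera is blocked by the arm. I'll hand in.

```bash
python3 - <<'E'
from plant import job,status
print(status.sense()["ft_force"]);print(job.job_done())
E
```

```text
[ 0.34159828 -0.16929423  0.56753388]
the job is handed in; nothing more can be done
None
```

I pressed the orange carrier about 9 mm down with the closed fingertips and slid it under the leaf spring at about 36 mm/s or slower. I stopped when the push rose to 19 N and motion stalled at the end stop. Then I eased off, let the bed rise, backed off the step and lifted clear. The job was handed in at about 10 s of the 35 s allowed.

**Last checks:**
- **Position:** in the wrist image the carrier's rear edge and step were within about 1 mm of their predicted home positions. The nose was against the blue stop and it looked straight in the channel.
- **Clamping:** both toes rested on the block and the fingertips came off the tread about 5 mm above the bottom stop. That fits the bed being held partly pressed. I could not read the bed or leaf joints directly.
- **Robot and bystanders:** the wrist force was near zero, so the robot was touching nothing. The prism and jar looked undisturbed; I did not re-check the mould, but the arm never went near it.
- **Failed or disagreed:** the final top view was blocked by the arm and gave no check. The early top and wrist position estimates differed by about 3 to 5 mm, so I averaged them for the press point.
- **Not measured:** the force between the carrier and the spring cannot be read. The wrist peaked at about 12 N of push and 21 N of vertical load near the top of the nose ramp.

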